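# Change the pressure line over to the other gauge

## Task

Change the gauge panel over to its other gauge: with a fingertip against the side of its lever, push the open (or partly open) valve fully shut, lever across the pipe against its stop, and only then push the other valve's lever fully open, in line with the pipe, against its stop. Push the levers from one side only, never pinch them between the fingers, and leave the loose parts that stand about where they are. Finish with the hand clear.

Things in the scene. Friction and masses are not known exactly. Their poses are not given: they have to be found in the camera images.
- manifold: Aluminium gauge panel fixed on the worktop, plate 240x270x10 mm: spindles of two valves at x = 0, y = +75 and -75 mm; on the robot's side of each a gauge lying face up (86 or 74 mm across, top at 50 mm, centre 95 to 100 mm from the spindle); header tube across at x = 50 mm, top at 33 mm (end nuts 38). Origin at the worktop midway between the spindles; x away from the robot, y left, z up.
- valve_in_use: Quarter-turn valve fixed on the panel, 54 mm long. Origin on the spindle axis at its foot, 10 mm above the worktop; x along its pipe, from its gauge to the header tube (away from the robot), y left, z up. Its lever's underside is 60 mm above the origin. This is the one whose lever stands open or partly open at the start; it may be the left or the right valve.
- valve_spare: Quarter-turn valve fixed on the panel, 54 mm long. Origin on the spindle axis at its foot, 10 mm above the worktop; x along its pipe, from its gauge to the header tube (away from the robot), y left, z up. Its lever's underside is 60 mm above the origin. This is the one whose lever is shut, across the pipe, at the start.
- lever_in_use (a joint): Lever angle, rad. 0: fully open, lever along the valve's +x, in line with the pipe. Grows clockwise from above to 1.571: fully shut, lever along the valve's -y. Solid stops at both. Blue two-part sleeve 17 mm wide, 38 to 102 mm from the spindle axis, 72 to 90 mm above the worktop. Stays where left; about 0.18 N m (2 to 3 N near the end) turns it. Starts between 0 and 0.45.
- lever_spare (a joint): Lever angle, rad. 0: fully open, lever along the valve's +x, in line with the pipe. Grows clockwise from above to 1.571: fully shut, lever along the valve's -y. Solid stops at both. Blue two-part sleeve 17 mm wide, 38 to 102 mm from the spindle axis, 72 to 90 mm above the worktop. Stays where left; about 0.18 N m (2 to 3 N near the end) turns it. Starts between 1.5 and 1.571.
- in_use_tip (a point): Point on the centre line of the sleeve of the in-use valve's lever, 90 mm out from the spindle and 81 mm above the worktop; x out along the lever, z up.
- spare_tip (a point): The same point on the spare valve's lever.
- adaptor_low: Grey hexagon adaptor, 22x25x36 mm, standing on the plate between the two valves (top 46 mm above the worktop), origin under its middle; graspable bystander, loose: leave alone.
- brass_adaptor: Brass hexagon adaptor, 27x31x40 mm, standing on the plate's near right corner, origin under its middle; graspable bystander, loose: leave alone.
- thin_weight: Slim steel weight with a knob top, 25 mm across, 58 mm tall, standing on the plate between the gauges, near the front edge; origin under its middle; graspable bystander, loose: leave alone.
- bottle: White dropper bottle, 46 mm across, 119 mm tall, at the left beyond the screw pump, origin under its middle; graspable bystander, loose: leave alone.
- ring: Steel ring, 54 mm across, 18 mm high, lying beyond the screw pump, at the far edge, origin under its middle; graspable bystander, loose: leave alone.
- thick_weight: Steel weight with a knob top, 37 mm across, 88 mm tall, at the left, origin under its middle; graspable bystander, loose: leave alone.

How it is judged:
On the way, in this order (a step that is already met when the one before it is completed fails the run):
1. the valve in use is pushed fully shut while the spare valve is still shut (value of joint lever_in_use above 1.47 rad and value of joint lever_spare above 1.2 rad), for 0.2 s.
2. the spare valve is pushed fully open (value of joint lever_spare below 0.1 rad and value of joint lever_in_use above 1.47 rad), for 0.2 s.
At the end, for the whole second after the job is handed in: The lever of the valve that was in use is within about 0.1 rad (6 degrees) of its shut stop, the spare one's lever within 0.1 rad of its open stop, both at rest, and every loose part within 20 mm of where it stood (all of step 2 and velocity of joint lever_in_use between -0.02 and 0.02 rad/s and velocity of joint lever_spare between -0.02 and 0.02 rad/s and distance of each of adaptor_low, brass_adaptor, thin_weight, bottle, ring, thick_weight from where it was at the start of the episode below 0.02 m); the robot touches nothing.
It fails at once if the spare valve is being opened while the other is not shut (value of joint lever_in_use below 1.4 rad and value of joint lever_spare below 1.2 rad).
It fails at once if a lever is pinched (both sides of its sleeve pressed at once) ((contact force between the fingers and lever_in_use_c3 above 1.5 N and contact force between the fingers and lever_in_use_c4 above 1.5 N) or (contact force between the fingers and lever_spare_c3 above 1.5 N and contact force between the fingers and lever_spare_c4 above 1.5 N)).
It fails at once if a loose part is lifted, carried or pushed more than 20 mm (distance of any of adaptor_low, brass_adaptor, thin_weight, bottle, ring, thick_weight from where it was at the start of the episode above 0.02 m).
It also fails if it takes over 56 s, if anything falls off the work surface, if the arm or the gripper's body presses on something with over 40 N, if the wrist force passes 120 N, or if a joint passes its speed limit or range.

## Robot

A 6-joint arm with a two-finger parallel gripper is mounted at the origin on the work surface; the furniture and walls round the work are solid. World frame = base frame: x ahead of the robot, y to its left, z up, the work surface at z = 0. Lengths are in m, angles in rad, forces in N, time in s.
With the tool pointing down it reaches from about 0.4 to 0.925 m from the base axis. Payload 12.5 kg.
Tool frame: the origin (TCP) lies between the finger pads; the fingertips stand 8 mm ahead of it and the grasp point (between the pads) lies 11 mm behind it (r.tip_extent is the distance from the TCP to the fingertips, in m); y points along the fingers, x is the direction in which the jaws open and shut, and the axes are right-handed (so a half turn about y gives the same grasp; the last joint's range is limited). The gripper opens to 95 mm and grips with 3 to 60 N. Pads are 20 mm wide; open, the fingers measure 119 mm over their backs; the gripper's body (75 mm by 180 mm) begins 59 mm behind the grasp point.
Start: joints at [1.064, 0.491, 1.559, -0, 1.092, -0.106], TCP at [0.244, 0.575, 0.223] pointing down, gripper open.
Joint ranges: [-3.1, 3.1], [-0.84, 2.19], [0.05, 2.79], [-1.13, 4.28], [0.06, 2.93], [-2.69, 2.69]. Speed limits (rad/s): [2.22, 2.22, 2.79, 3.14, 3.14, 3.14].

## Interface

Orientations are given as a 3x3 rotation matrix whose columns are the frame's x, y, z axes.
In Python, from rig import r gives the robot as it stands. The module is installed in compiled form; this text tells all that it offers.
- The arm moves only by the shell command python3 -m crank 'ROWS' [OPENING] [FORCE]. ROWS is JSON, a list of rows, each a list of 6 numbers: the shift along the world's x, y, z in mm, then the turn, a rotation vector about the world's x, y, z in rad. In form: [[x, y, z, ax, ay, az], ...]. A call has 1 to 20 rows; each row is the pose to reach, as a shift and turn from the pose commanded when the call began; what a row does not reach only later rows make up. A row lasts 1/8 s, in which the tool goes at most 62.5 mm and 10.7 degrees, less where a joint would pass 70% of its speed; a pose out of reach is approached as far as the arm can. A call with a gripper value outside its range is refused whole. OPENING is the finger opening in mm, from 0 to 95.1, set as the call begins (- or left out, the last holds). The fingers move at their own pace and stop on an object; FORCE is the grip in N (left out, the last holds). Time passes only in rows, so rows that repeat a pose let the fingers close. It gives the time, the measured TCP pose, the force and the opening at its end, in the units of the state.
- r.sense(): the state, without advancing time (a new reading comes with each control period).
- r.grab_frame(name): name is "scene" or "top"; returns the picture (420x560x3 uint8, blue, green, red); there is no depth.
- r.camera_params(name): a dict with "vertical_fov" (degrees; the focal length in pixels is half the picture's height over the tangent of half this angle, whatever the lens; pixels are square), "cx", "cy" (the principal point, pixels), "world_to_cam" (4x4, takes a point from world to camera coordinates). Camera axes: x right, y up, looking along -z (the intrinsics and any distortion apply to the point x, -y, -z); pixel columns grow to the right and rows downward; lengths in m; the calibration is good to about 2 mm. A picture is of the moment at which its call begins. camera_params takes no time and is no camera call.
- r.close_job(): hands the job in, once; it reports no verdict.
The state is a dict: "clock": time; "joint_pos": joint angles; "qd": joint speeds; "tau": joint torques, N m; "ee_pos": TCP position; "tcp_rot": TCP orientation; "force": force on the tool from outside, world axes, zero at the start; "torque": the same for the moment, N m; "width": finger opening in m.
Only numpy, scipy, OpenCV 4.12 (cv2) and the standard library are available. Lean on these libraries where they do the work, as an engineer would, in place of code of your own. Each camera call takes 0.05 s, during which the arm holds its last target.

## Working session

There is one attempt and no reset: what is moved stays moved. The work goes in short steps, Python scripts to look and compute and a shell command to move; the robot and the scene stay as the last step left them, time stands still between calls to the robot, and variables do not carry over. Pictures are saved under pics/ and viewed, and the job is handed in when it is done.

```bash
mkdir -p pics; python3 - <<'E'
from rig import r
import cv2
s=r.sense();print(s)
for n in("scene","top"):
    cv2.imwrite(f"pics/{n}0.png",r.grab_frame(n));print(n,r.camera_params(n))
print(r.tip_extent)
E
```

```text
{'clock': 0.0, 'joint_pos': array([ 1.06441623e+00,  4.91576306e-01,  1.55945946e+00,  1.70964138e-05,
        1.09170677e+00, -1.05616530e-01]), 'qd': array([ 0.00149035, -0.00107938, -0.00304481, -0.00251188, -0.00195616,
        0.00059585]), 'tau': array([ 4.98830577e-04, -6.12638783e+01, -2.58183324e+01,  6.93114032e-02,
        4.81494970e-02, -7.32671924e-05]), 'ee_pos': array([0.24369329, 0.57527158, 0.2220479 ]), 'tcp_rot': array([[ 3.90128461e-01, -5.70979856e-04, -9.20760261e-01],
       [ 9.20759730e-01, -9.98224496e-04,  3.90128855e-01],
       [-1.14188116e-03, -9.99999339e-01,  1.36299471e-04]]), 'force': array([-0.16932368,  0.25032962,  0.39096392]), 'torque': array([ 0.0260601 , -0.00444845, -0.03175809]), 'width': 0.09542605630909992}
scene {'vertical_fov': 50.85404086732696, 'cx': 275.33966716374675, 'cy': 215.8778874921341, 'world_to_cam': array([[-0.69436159, -0.71950485,  0.01321928,  0.31284725],
       [ 0.35574694, -0.32723138,  0.87542204, -0.2477099 ],
       [-0.62554463,  0.61256216,  0.48317855, -1.10436893],
       [ 0.        ,  0.        ,  0.        ,  1.        ]])}
top {'vertical_fov': 47.35202680050983, 'cx': 273.6457454047883, 'cy': 207.75352812533725, 'world_to_cam': array([[ 0.01966464, -0.99974868,  0.01076509, -0.0160703 ],
       [ 0.98515354,  0.02121196,  0.17036009, -0.4668477 ],
       [-0.17054563,  0.00725519,  0.98532307, -1.24328896],
       [ 0.        ,  0.        ,  0.        ,  1.        ]])}
0.008
```

View pics/scene0.png

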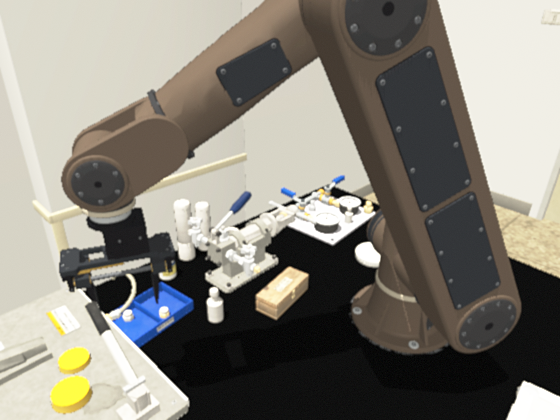

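View pics/top0.png

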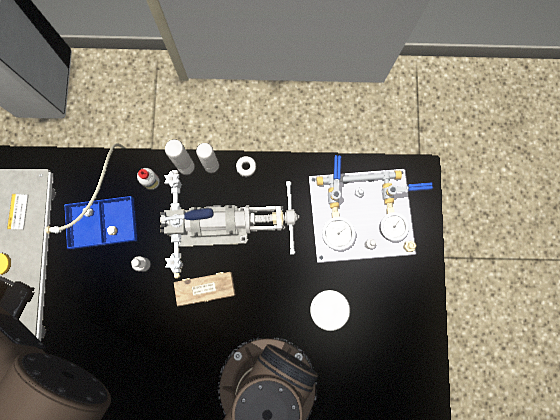

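```bash
python3 - <<'E'
import cv2
i=cv2.imread("pics/top0.png")
cv2.imwrite("pics/top0c.png",cv2.resize(i[130:330,210:450],None,fx=3.2,fy=3,interpolation=cv2.INTER_CUBIC)[:600,:800] if 0 else cv2.resize(i[130:330,200:440],None,fx=3,fy=3,interpolation=cv2.INTER_CUBIC))
E
python3 - <<'E'
import cv2
i=cv2.imread("pics/top0.png")
cv2.imwrite("pics/top0d.png",cv2.resize(i[145:275,280:450],None,fx=4.6,fy=4.6,interpolation=cv2.INTER_CUBIC))
i=cv2.imread("pics/scene0.png")
cv2.imwrite("pics/sc0d.png",cv2.resize(i[165:255,265:395],None,fx=6,fy=6,interpolation=cv2.INTER_CUBIC))
E
```

```text
(no output)
```

View pics/top0d.png

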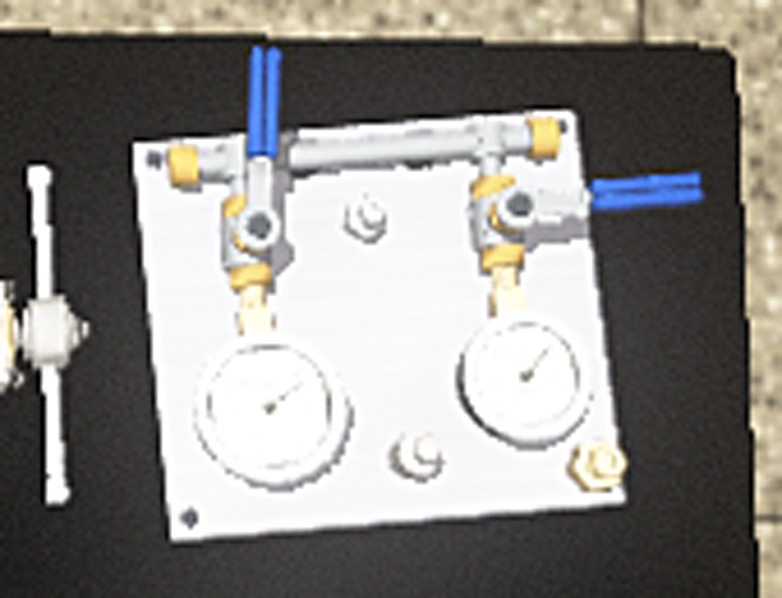

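View pics/sc0d.png

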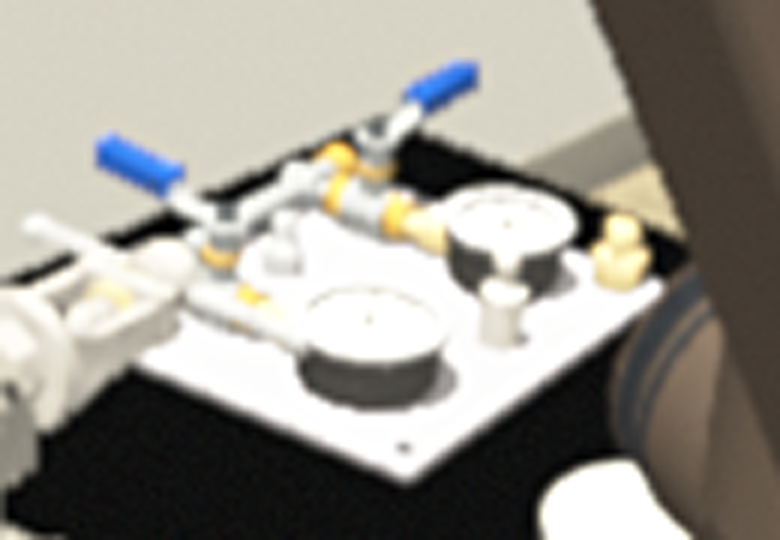

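The in-use valve is the left one: its lever points away from the robot, blue tip at about (266,48) in the crop. The spare is the right one, with its lever pointing right, tip at about (702,187). I'll convert these to world coordinates.

```bash
cat > h.py <<'E'
from rig import r
import numpy as np
def ray(n,u,v,z):
    p=r.camera_params(n);W=p["world_to_cam"];f=210/np.tan(np.radians(p["vertical_fov"]/2))
    d=np.array([(u-p["cx"])/f,-(v-p["cy"])/f,-1.]);R=W[:3,:3];c=-R.T@W[:3,3];d=R.T@d
    return c+d*(z-c[2])/d[2]
def proj(n,P):
    p=r.camera_params(n);W=p["world_to_cam"];f=210/np.tan(np.radians(p["vertical_fov"]/2))
    q=W[:3,:3]@np.asarray(P)+W[:3,3];return np.array([p["cx"]+f*q[0]/-q[2],p["cy"]-f*q[1]/-q[2]])
E
python3 - <<'E'
from h import *
def c(x,y,z): return ray("top",280+(x+.5)/4.6-.5,145+(y+.5)/4.6-.5,z)
C=[c(135,143,.01),c(578,110,.01),c(625,500,.01),c(172,542,.01)]
print(np.round(C,4)); m=np.mean(C,0);print("centre",m)
src=np.array([[.0,.12],[.0,-.12]])
ex=((C[0]+C[1])-(C[2]+C[3]))/2;print("len",np.linalg.norm(ex), np.linalg.norm(C[0]-C[1]),np.linalg.norm(C[3]-C[2]),"yaw",np.arctan2(ex[1],ex[0]), np.arctan2(*( (C[0]-C[1])[[0,1]]*[-1,1])))
for n,x,y,z in[("Lspind",260,224,.083),("Rsp",519,205,.083),("Ltip",266,48,.09),("Lin",262,157,.09),("Rtip",702,187,.09),("Rin",595,194,.09),("adlow",368,216,.046),("thin",425,450,.06),("brass",603,462,.05),("gL",270,412,.05),("gR",525,378,.05),("barNear",57,498,.05),("barfar",38,170,.05),("hub",85,328,.05)]:
    print(n,np.round(c(x,y,z),4))
E
```

```text
[[ 0.5648 -0.103   0.01  ]
 [ 0.5913 -0.3718  0.01  ]
 [ 0.3554 -0.3931  0.01  ]
 [ 0.3254 -0.1264  0.01  ]]
centre [ 0.45922613 -0.24857667  0.01      ]
len 0.23869453192144097 0.2701704346540665 0.26846584082900904 yaw 0.09372065219428254 0.09845800145234813
Lspind [ 0.5014 -0.1682  0.083 ]
Rsp [ 0.5156 -0.3156  0.083 ]
Ltip [ 0.6026 -0.1709  0.09  ]
Lin [ 0.5387 -0.1685  0.09  ]
Rtip [ 0.5268 -0.4179  0.09  ]
Rin [ 0.5214 -0.357   0.09  ]
adlow [ 0.5152 -0.2366  0.046 ]
thin [ 0.3773 -0.2649  0.06  ]
brass [ 0.3736 -0.3689  0.05  ]
gL [ 0.3983 -0.1783  0.05  ]
gR [ 0.4211 -0.3253  0.05  ]
barNear [ 0.3466 -0.0568  0.05  ]
barfar [ 0.5375 -0.0432  0.05  ]
hub [ 0.4448 -0.0716  0.05  ]
```

```bash
python3 - <<'E'
from h import *
def sc(p): 
    q=proj("scene",p); return np.round((q-[265,165])*6)
def tp(p):
    q=proj("top",p); return np.round((q-[280,145])*4.6)
for n,p in [("Ltip",[.6026,-.1709,.09]),("Rtip",[.5268,-.4179,.09]),("Lsp",[.5014,-.1682,.083]),("Rsp",[.5156,-.3156,.083]),("BL",[.3254,-.1264,.01])]: print(n,sc(p),tp(p))
for z in (.03,.05,.07,.09,.11,.13): 
    p=ray("top",280+38/4.6,145+170/4.6,z);q=ray("top",280+57/4.6,145+498/4.6,z);print(z,sc(p),sc(q),p)
# tall objects: blue pump handle, white bottle tops in top image, find heights in scene
for z in (.1,.15,.2,.25): print(z,np.round(proj("scene",ray("top",212,212,z))),np.round(proj("scene",ray("top",180,162,z))),ray("top",212,212,z))
def c(x,y,z): return ray("top",280+x/4.6,145+y/4.6,z)
yaw=.095;ex=np.array([np.cos(yaw),np.sin(yaw)]);ey=np.array([-ex[1],ex[0]])
def P(S,th,rad,off):  # th joint angle, off + = ccw side of lever
    a=yaw-th;u=np.array([np.cos(a),np.sin(a)]);return np.round(S+rad*u+off*np.array([-u[1],u[0]]),4)
L=np.array([.5014,-.1685]);R=np.array([.5156,-.3156])
for th in np.linspace(0,np.pi/2,7): print(round(th,2),round(yaw-th,2),"L",P(L,th,.085,.0185),"R",P(R,th,.085,-.0185))
E
```

```text
Ltip [ 94. 131.] [264.  46.]
Rtip [463.  55.] [700. 185.]
Lsp [217. 201.] [258. 222.]
Rsp [369. 118.] [517. 203.]
BL [404. 462.] [170. 540.]
0.03 [  7. 331.] [288. 461.] [ 0.54108736 -0.0449821   0.03      ]
0.05 [ 12. 303.] [291. 429.] [ 0.53649206 -0.04423153  0.05      ]
0.07 [ 17. 274.] [294. 396.] [ 0.53189676 -0.04348097  0.07      ]
0.09 [ 22. 244.] [298. 364.] [ 0.52730146 -0.04273041  0.09      ]
0.11 [ 27. 214.] [301. 330.] [ 0.52270616 -0.04197984  0.11      ]
0.13 [ 32. 184.] [304. 296.] [ 0.51811086 -0.04122928  0.13      ]
0.1 [239. 234.] [187. 228.] [0.44237448 0.15065883 0.1       ]
0.15 [242. 219.] [191. 213.] [0.43431555 0.14452468 0.15      ]
0.2 [246. 203.] [195. 198.] [0.42625662 0.13839052 0.2       ]
0.25 [249. 187.] [200. 182.] [0.41819769 0.13225637 0.25      ]
0.0 0.1 L [ 0.5843 -0.142 ] R [ 0.602 -0.326]
0.26 -0.17 L [ 0.5883 -0.1644] R [ 0.5963 -0.348 ]
0.52 -0.43 L [ 0.5864 -0.187 ] R [ 0.5852 -0.3678]
0.79 -0.69 L [ 0.5787 -0.2084] R [ 0.5694 -0.384 ]
1.05 -0.95 L [ 0.5658 -0.227 ] R [ 0.5498 -0.3956]
1.31 -1.21 L [ 0.5484 -0.2417] R [ 0.528  -0.4017]
1.57 -1.48 L [ 0.5279 -0.2514] R [ 0.5052 -0.402 ]
```

```bash
python3 -m crank '[[0,0,60,0,0,0],[0,0,120,0,0,0],[20,-40,130,0,0,-0.1],[50,-95,130,0,0,-0.2],[75,-150,130,0,0,-0.3],[100,-205,130,0,0,-0.4],[125,-260,130,0,0,-0.5],[150,-315,130,0,0,-0.6],[180,-370,130,0,0,-0.7],[205,-425,130,0,0,-0.8],[230,-480,130,0,0,-0.9],[260,-535,130,0,0,-1.0],[285,-590,130,0,0,-1.1],[310,-645,130,0,0,-1.2],[339,-701,130,0,0,-1.2],[339,-701,130,0,0,-1.2],[339,-701,130,0,0,-1.2]]' 0 10; python3 -c "
from h import *
import cv2
s=r.sense();print(s['ee_pos'],s['tcp_rot'][:,0],s['force'],s['width'],s['clock'])
cv2.imwrite('pics/top1.png',r.grab_frame('top'))"
```

```text
clock: 2.22
ee_pos: [0.5825, -0.1253, 0.3522]
tcp_rot: [[1.0, -0.001, 0.03], [-0.03, 0.001, 1.0], [-0.001, -1.0, 0.001]]
force: [0.5, 0.4, -0.4]
width: 0.0004
[ 0.58251394 -0.12526385  0.35217632] [ 9.99536736e-01 -3.04198948e-02 -9.70913245e-04] [ 0.51787609  0.361258   -0.43671031] 0.0004163905035897948 2.225
```

Next I'll lower straight down to TCP z of about 0.082, 35 mm to the left of the lever.

```bash
python3 -m crank '[[0,0,-50,0,0,0],[0,0,-100,0,0,0],[0,0,-150,0,0,0],[0,0,-200,0,0,0],[0,0,-250,0,0,0],[0,0,-270,0,0,0],[0,0,-270,0,0,0],[0,0,-270,0,0,0]]'; python3 -c "
from h import *
import cv2
a=r.grab_frame('scene');b=r.grab_frame('top')
cv2.imwrite('pics/s2.png',cv2.resize(a[125:255,245:415],None,fx=4.5,fy=4.5))
cv2.imwrite('pics/t2.png',cv2.resize(b[145:275,280:450],None,fx=4.6,fy=4.6))"
```

```text
clock: 3.28
ee_pos: [0.5833, -0.1249, 0.0841]
tcp_rot: [[1.0, 0.002, 0.029], [-0.029, -0.0, 1.0], [0.002, -1.0, -0.0]]
force: [-0.4, -0.2, 0.6]
width: 0.0004
```

View pics/s2.png

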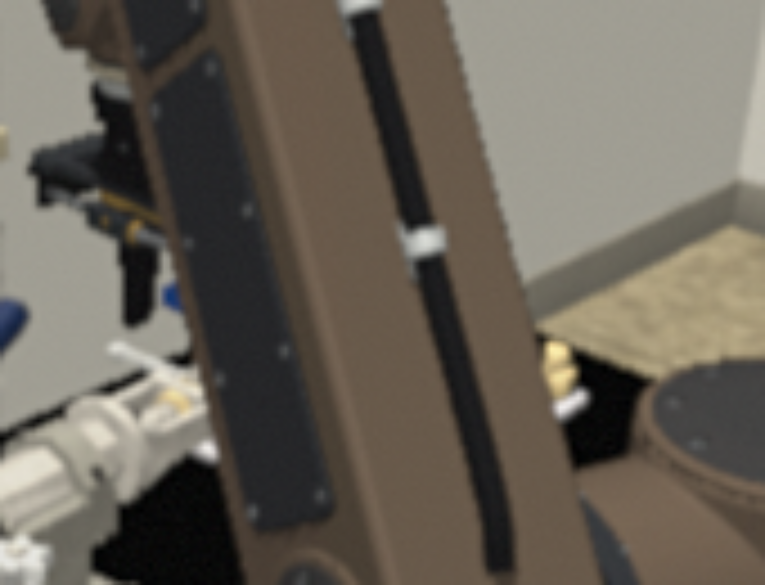

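View pics/t2.png

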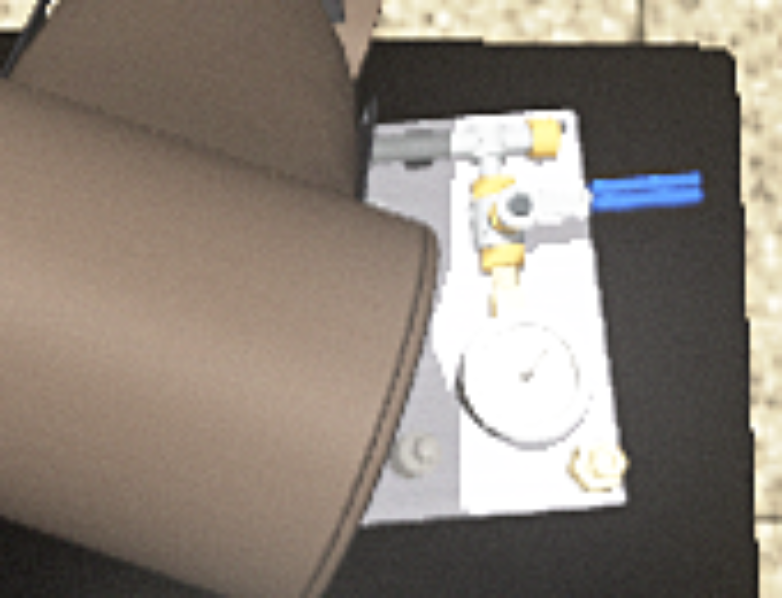

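```bash
python3 -m crank '[[1,-6,-2,0,0,0],[2,-14,-3,0,0,0],[3,-20,-3,0,0,0],[4,-26,-3,0,0,0],[4,-31,-3,0,0,-0.07],[5,-38,-3,0,0,-0.14],[5,-44,-3,0,0,-0.2],[5,-50,-3,0,0,-0.27],[4,-56,-3,0,0,-0.33],[3,-62,-3,0,0,-0.4],[2,-67,-3,0,0,-0.46],[0,-73,-3,0,0,-0.53],[-2,-78,-3,0,0,-0.6],[-4,-83,-3,0,0,-0.66],[-4,-83,-3,0,0,-0.66]]'; python3 -c "
from h import *
import cv2
a=r.grab_frame('scene');b=r.grab_frame('top')
print(r.sense()['torque'])
cv2.imwrite('pics/s3.png',cv2.resize(a[125:255,245:415],None,fx=4.5,fy=4.5))
cv2.imwrite('pics/t3.png',cv2.resize(b[145:275,280:450],None,fx=4.6,fy=4.6))"
```

```text
clock: 5.25
ee_pos: [0.5788, -0.2089, 0.0796]
tcp_rot: [[0.771, -0.0, 0.637], [-0.637, -0.0, 0.771], [0.0, -1.0, -0.0]]
force: [0.2, -0.1, 0.2]
width: 0.0004
[-0.1149695   0.10679425  0.03191268]
```

View pics/s3.png

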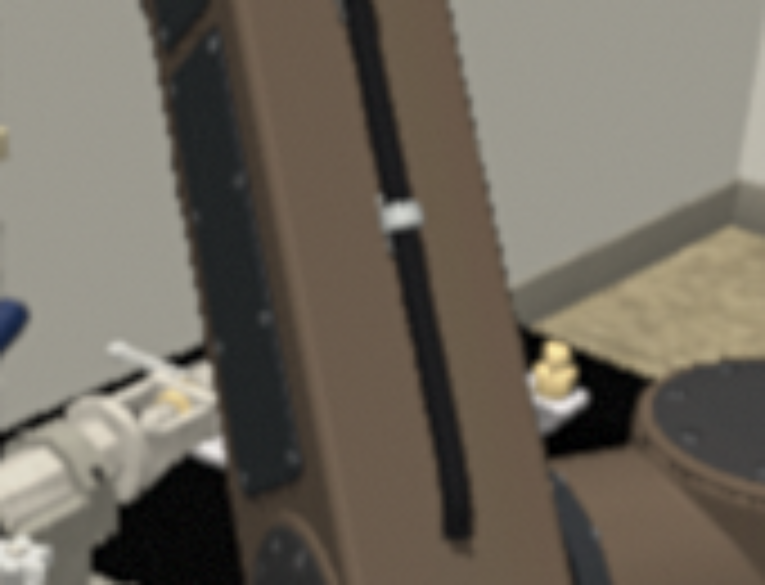

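View pics/t3.png

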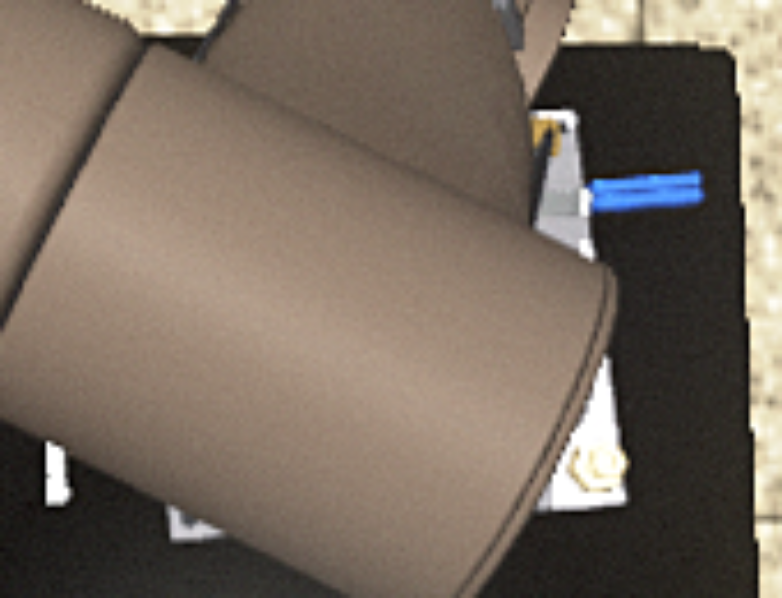

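The arm hides the lever in both views, but the measured pose is following the planned arc. I'll continue to the stop and use the force reading to find it.

```bash
python3 -m crank '[[-3,-5,0,0,0,-0.06],[-6,-10,0,0,0,-0.13],[-9,-14,0,0,0,-0.2],[-13,-18,0,0,0,-0.26],[-17,-22,0,0,0,-0.33],[-21,-26,0,0,0,-0.39],[-26,-30,0,0,0,-0.46],[-30,-33,0,0,0,-0.52],[-35,-36,0,0,0,-0.59],[-40,-38,0,0,0,-0.65],[-44,-40,0,0,0,-0.7],[-47,-41,0,0,0,-0.73]]'; python3 -m crank '[[-1,0,0,0,0,-0.02],[-2,-1,0,0,0,-0.04]]';python3 -m crank '[[-1,0,0,0,0,-0.01]]'
```

```text
clock: 6.85
ee_pos: [0.5323, -0.2499, 0.0799]
tcp_rot: [[0.15, 0.001, 0.989], [-0.989, -0.001, 0.15], [0.001, -1.0, 0.001]]
force: [3.2, -1.5, -0.5]
width: 0.0009
clock: 7.1
ee_pos: [0.5299, -0.2503, 0.0797]
tcp_rot: [[0.11, 0.0, 0.994], [-0.994, 0.0, 0.11], [-0.0, -1.0, 0.0]]
force: [1.9, 1.5, 1.7]
width: 0.0007
clock: 7.22
ee_pos: [0.5289, -0.2506, 0.0797]
tcp_rot: [[0.1, 0.0, 0.995], [-0.995, -0.0, 0.1], [0.0, -1.0, 0.0]]
force: [1.5, -1.6, 0.5]
width: 0.0004
```

```bash
for i in 1 2 ; do python3 -m crank '[[-1,0,0,0,0,0],[-1,0,0,0,0,0]]'|grep -E "pos|force"; done; python3 -m crank '[[-1,0,0,0,0,0],[-1,0,0,0,0,0]]'|grep -E "pos|force"
```

```text
ee_pos: [0.5284, -0.2506, 0.0798]
force: [5.3, 0.2, -0.9]
ee_pos: [0.5283, -0.2507, 0.0798]
force: [10.0, 0.2, -3.1]
ee_pos: [0.5282, -0.2507, 0.0799]
force: [16.0, 1.9, -5.2]
```

The stop is found: force rises to 16 N with no further motion. Now I'll back off, lift, and move over the near side of the spare lever.

```bash
python3 -m crank '[[10,0,0,0,0,0],[30,0,0,0,0,0],[30,0,40,0,0,0],[30,0,90,0,0,0],[30,-30,120,0,0,0],[15,-70,120,0,0,0],[0,-110,120,0,0,0],[-20,-150,120,0,0,0],[-35,-152,120,0,0,0],[-35,-152,120,0,0,0]]'; python3 -c "
from h import *
import cv2
a=r.grab_frame('scene');b=r.grab_frame('top')
cv2.imwrite('pics/s4.png',cv2.resize(a[125:255,245:415],None,fx=4.5,fy=4.5))
cv2.imwrite('pics/t4.png',cv2.resize(b[145:275,280:450],None,fx=4.6,fy=4.6))"
```

```text
clock: 9.22
ee_pos: [0.4899, -0.402, 0.1995]
tcp_rot: [[0.1, -0.001, 0.995], [-0.995, 0.001, 0.1], [-0.001, -1.0, -0.001]]
force: [0.7, 0.2, 0.3]
width: 0.0003
```

View pics/s4.png

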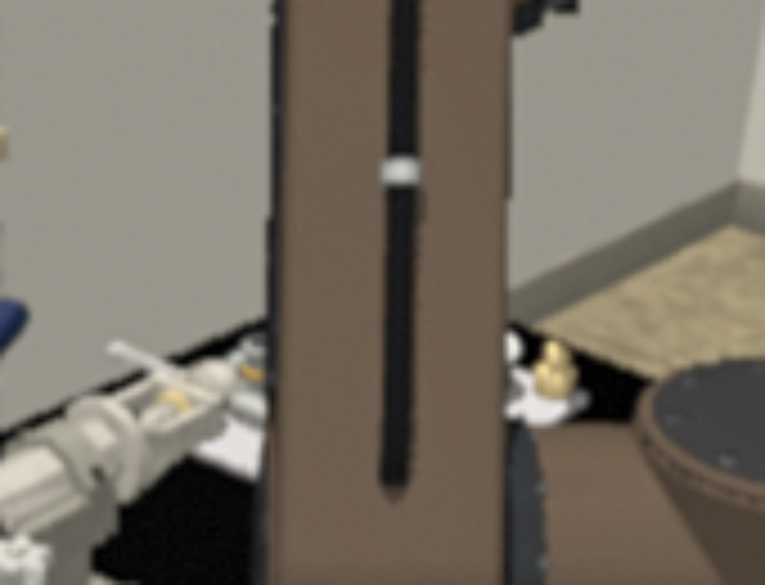

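View pics/t4.png

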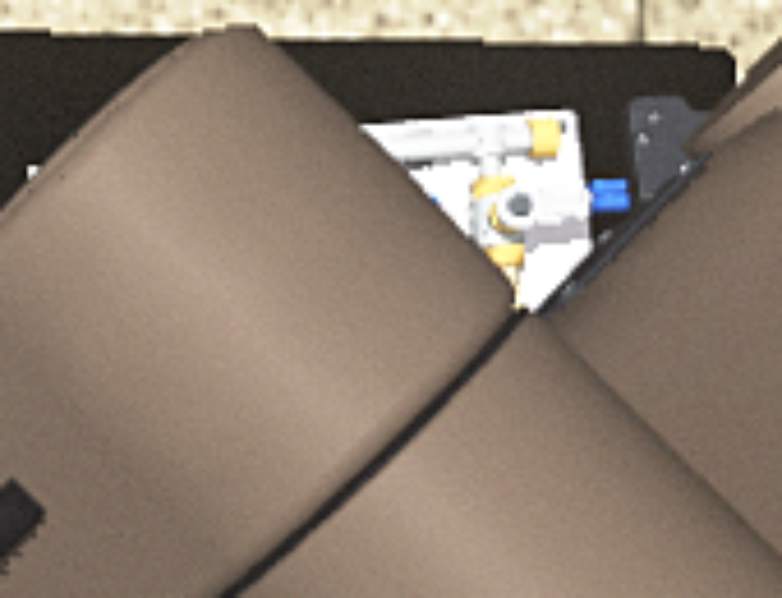

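The blue end of the in-use lever shows at crop (435,200), which matches the shut position. I'll lower the hand and sweep the spare lever.

```bash
python3 -m crank '[[0,0,-50,0,0,0],[0,0,-100,0,0,0],[0,0,-120,0,0,0],[0,0,-120,0,0,0],[8,0,-120,0,0,0],[15,0,-120,0,0,0],[21,0,-120,0,0,0.06],[27,-1,-120,0,0,0.13],[32,0,-120,0,0,0.2],[38,0,-120,0,0,0.26],[43,1,-120,0,0,0.33],[49,3,-120,0,0,0.39],[55,4,-120,0,0,0.46],[60,6,-120,0,0,0.52],[65,9,-120,0,0,0.58],[70,12,-120,0,0,0.65],[75,15,-120,0,0,0.72],[79,18,-120,0,0,0.78],[84,22,-120,0,0,0.85],[88,26,-120,0,0,0.91]]'
```

```text
clock: 11.82
ee_pos: [0.5793, -0.3765, 0.0806]
tcp_rot: [[0.849, 0.0, 0.529], [-0.529, -0.001, 0.849], [0.001, -1.0, -0.001]]
force: [-2.7, -1.7, 0.4]
width: 0.0006
```

```bash
python3 -m crank '[[4,4,0,0,0,0.07],[7,8,0,0,0,0.14],[10,13,0,0,0,0.2],[13,18,0,0,0,0.27],[16,23,0,0,0,0.33],[18,28,0,0,0,0.4],[20,33,0,0,0,0.46],[22,38,0,0,0,0.52],[23,43,0,0,0,0.57],[23,46,0,0,0,0.61],[23,46,0,0,0,0.61]]';  python3 -m crank '[[0,2,0,0,0,0.02],[0,4,0,0,0,0.04]]'
```

```text
clock: 13.2
ee_pos: [0.6024, -0.3305, 0.0804]
tcp_rot: [[0.999, 0.001, -0.05], [0.05, -0.001, 0.999], [0.001, -1.0, -0.001]]
force: [0.7, -0.7, 0.5]
width: 0.0001
clock: 13.45
ee_pos: [0.6028, -0.3295, 0.0805]
tcp_rot: [[0.996, 0.004, -0.091], [0.091, -0.006, 0.996], [0.003, -1.0, -0.006]]
force: [2.2, -21.4, -3.3]
width: 0.0004
```

That's the stop: 21 N with no motion. I'll back off to the right, lift, and swing the arm away to look.

```bash
python3 -m crank '[[0,-10,0,0,0,0],[0,-30,0,0,0,0],[0,-40,40,0,0,0],[0,-40,90,0,0,0],[0,-40,150,0,0,0],[0,-40,210,0,0,0],[0,-40,250,0,0,0],[-15,20,270,0,0,0],[-30,80,270,0,0,0],[-45,140,270,0,0,0],[-60,200,270,0,0,0],[-75,260,270,0,0,0],[-90,320,270,0,0,0],[-105,380,270,0,0,0],[-120,440,270,0,0,0],[-135,500,270,0,0,0],[-150,560,270,0,0,0],[-165,620,270,0,0,0],[-165,650,270,0,0,0],[-165,650,270,0,0,0]]'; python3 -c "
from h import *
import cv2
a=r.grab_frame('scene');b=r.grab_frame('top')
cv2.imwrite('pics/s5.png',a)
cv2.imwrite('pics/t5f.png',b)
cv2.imwrite('pics/t5.png',cv2.resize(b[145:275,280:450],None,fx=4.6,fy=4.6,interpolation=cv2.INTER_CUBIC))"
```

```text
clock: 15.95
ee_pos: [0.4368, 0.3248, 0.3494]
tcp_rot: [[0.996, -0.001, -0.092], [0.092, -0.0, 0.996], [-0.001, -1.0, -0.0]]
force: [0.2, -0.2, -0.4]
width: 0.0004
```

View pics/t5.png

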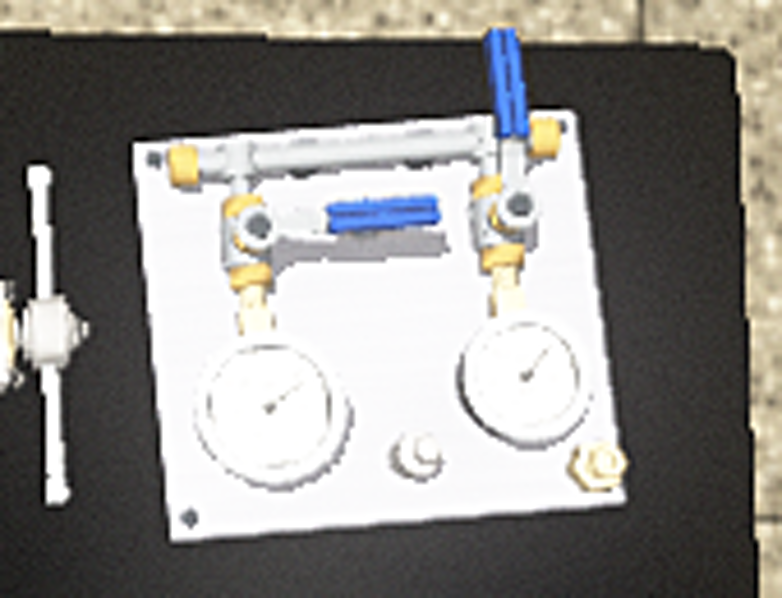

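View pics/t5f.png

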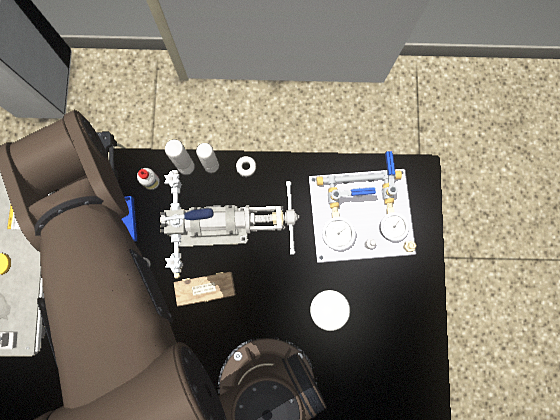

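The left lever lies across its pipe, from (328,218) to (440,210) in the crop. The right lever is in line with its pipe, from (515,135) to (501,30). I'll check both angles.

```bash
python3 - <<'E'
from h import *
def c(x,y,z): return ray("top",280+(x+.5)/4.6-.5,145+(y+.5)/4.6-.5,z)
for n,s,t in(("L",(258,224),(440,210)),("R",(519,205),(501,30))):
    a=c(*s,.083);b=c(*t,.09);d=b-a;print(n,np.linalg.norm(d[:2]),.096-np.arctan2(d[1],d[0]))
s=r.sense();print(s['force'],s['clock'])
import cv2
b=cv2.imread('pics/s5.png');cv2.imwrite('pics/s5c.png',cv2.resize(b[165:255,265:395],None,fx=6,fy=6,interpolation=cv2.INTER_CUBIC))
E
```

```text
L 0.10229092538075318 1.5800425442827621
R 0.10120948056213254 -0.0013439608367987604
[-0.3486983  -0.81989143 -0.09320923] 16.05
```

View pics/s5c.png

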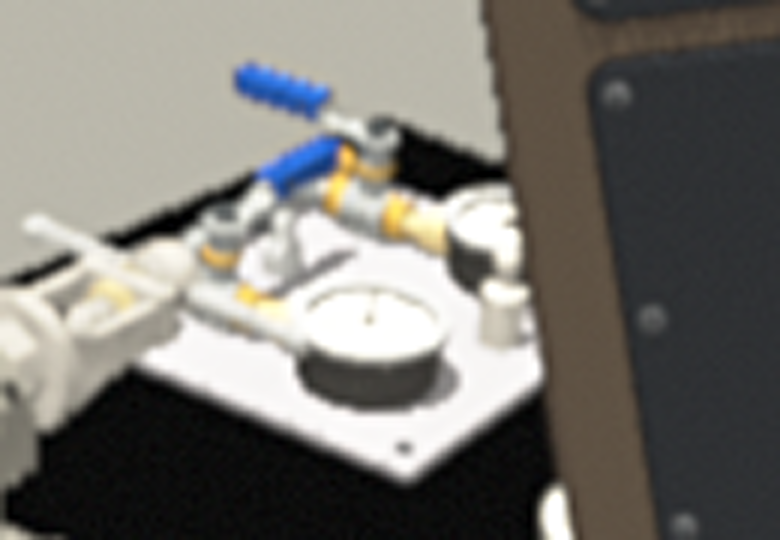

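The angles come out at 1.58 and 0.00 rad. The grey adaptor is still standing where it was, at (283,255), and the hand is clear, so I'm handing in.

```bash
python3 -c "
from rig import r
print(r.close_job())"
```

```text
the job is handed in; nothing more can be done
None
```

The gauge panel is changed over and the job is handed in. The left valve, which was in use, is shut, and the right (spare) valve is open. I pushed each lever with closed fingertips from one side only.

- **Order:** I pushed the left lever shut until it met its stop at about 16 N, then pushed the right lever open until it met its stop at about 21 N.
- **Lever angles:** The last top picture gives about 1.58 rad for the left lever and 0.00 rad for the right. Reading error is a few hundredths of a radian.
- **Loose parts:** They look unmoved in the last pictures. The grey adaptor now sits under the left lever, so the top camera cannot see it. The scene camera shows it standing in place.
- **Hand:** It finished well clear at a height of 0.35 m, with the wrist force near zero. The robot clock was about 16 s.
- **Checks that were limited:** The arm hid the levers from both cameras during the pushes, so I relied on force and tool position there. No check failed or disagreed.

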